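Gauge the pad gap of a leaning brake caliper

ROBOT

A 6-joint arm with a two-finger parallel gripper is mounted at the origin on the work surface. World frame = base frame: x ahead of the robot, y to its left, z up, the work surface at z = 0. Lengths are in m, angles in rad, forces in N, time in s.
With the tool pointing down it reaches from about 0.35 to 0.95 m from the base axis. Payload 17.4 kg.
Tool frame: the origin (TCP) lies between the finger pads; the fingertips stand 11 mm ahead of it and the grasp point (between the pads) lies 8 mm behind it; y points along the fingers, z is the direction in which the jaws open and shut, and the axes are right-handed (so a half turn about y gives the same grasp; the last joint's range is limited). The gripper opens to 93 mm and grips with 3 to 60 N. Pads are 15 mm wide; open, the fingers measure 128 mm over their backs; the gripper's body (75 mm by 188 mm) begins 65 mm behind the grasp point.
Start: joints at [1.259, 0.116, 1.442, -0, 1.584, -0.038], TCP at [0.183, 0.65, 0.204] pointing down, gripper open.
Joint ranges: [-2.83, 2.83], [-0.83, 2.19], [0.07, 2.5], [-1.14, 4.28], [0.01, 3], [-2.97, 2.97]. Speed limits (rad/s): [1.89, 1.89, 2.22, 3.14, 3.14, 3.14].

INTERFACE

Orientations are given as a unit quaternion [x, y, z, w].
In Python, from rig import * gives the robot as it stands.
- The arm moves only by the tool arm_command, never from a script. Its arguments are lists of equal length, an entry for each row: "xyz": the shift along the tool's x, y, z in m, a list of three; "delta_rot": the turn, a rotation vector about the tool's x, y, z in degrees, a list of three; "claw": the gripper's target within -1 to 1 (fully open at 1, half-way at 0, shut at -1). A call has exactly 5 rows; each row is the pose to reach, as a shift and turn from the pose commanded when the call began, along the tool's axes at that moment; what a row does not reach only later rows make up. A row lasts 1/8 s, in which the tool goes at most 62.5 mm and 10.7 degrees, less where a joint would pass 70% of its speed; a pose out of reach is approached as far as the arm can. A call with a gripper value outside its range is refused whole. The fingers move at their own pace and stop on an object; "squeeze" is the grip in N (left out, the last holds). Time passes only in rows, so rows that repeat a pose let the fingers close, or fill a call up. It gives the time, the measured TCP pose, the force and the opening at its end, in the units of the state.
- observe(): the state, without advancing time (a new reading comes with each control period).
- snapshot(name): name is "scene" or "top"; returns a dict with "color" (384x512x3 uint8, red, green, blue), "K" (3x3 intrinsics, pixels), "distortion" ([k1, k2, p1, p2, k3] as OpenCV has them; the pictures are not rectified), "world_from_camera" (4x4, takes a point from camera to world coordinates). Camera axes: x right, y down, z forward; pixel columns grow to the right and rows downward; lengths in m; the calibration is good to about 2 mm. A picture is of the moment at which its call begins. There is no depth.
- job_done(): hands the job in, once; it reports no verdict.
The state is a dict: "clock": time; "qpos": joint angles; "joint_velocities": joint speeds; "effort": joint torques, N m; "tcp_pos": TCP position; "tool_rot": TCP orientation; "wrist_force": force on the tool from outside, world axes, zero at the start; "torque": the same for the moment, N m; "width": finger opening in m.
Only numpy, scipy, OpenCV 4.12 (cv2) and the standard library are available. Lean on these libraries where they do the work, as an engineer would, in place of code of your own. Each camera call takes 0.05 s, during which the arm holds its last target. There are 200 camera calls.

TASK

Take the yellow dust cover off the red brake caliper and lay it flat in the blue tray, tab up. Then take the blade gauge from its holder, find the gap between the two brown brake pads (the pads float sideways, so feel or look for it), and push the blade in square, without forcing it, until its tip is fully home on the bottom of the gap; let go and leave the gauge standing there, and do not disturb the other things on the bench.

Things in the scene. Friction and masses are not known exactly. Their poses are not given: they have to be found in the camera images.
- caliper: Red brake caliper, fixed on a stand, leaning 30 deg towards the robot, turned up to 17 deg. Origin: centre of its working face, 130 mm above the table; z points out of the face (up, towards the robot), y across the gap, x along it, uphill. Red cheeks at |y| 33 to 70, |x| to 40, top z +6 mm. Lip at x -41 to -47, top z +14 mm. Red bridges |x| 23 to 40 mm, top z 0.
- face (a point): Centre of the window between cheeks and bridges, same place as the caliper's origin. In it two brown pads, tops at caliper z = 0, with the gap between them. The pads float as a pair: the middle of the gap lies anywhere at caliper y = -13 to +13 mm, hidden, new each time; 25 N sideways would shift it.
- gap_floor (a point): On the gap's steel floor, 50 mm below face along caliper -z, at y = 0 (not the gap's own y). The gap lies in the x-z plane: 46 mm long in x, 5 mm wide in y, its mouth flaring to 15 mm wide over the top 9 mm. The +y pad is sprung and yields to the 6 mm blade: passing the flare takes about 5 to 15 N along -z.
- cover: Loose yellow dust cover, 0.15 kg, a plate 80 (x) x 100 (y) x 6 mm with an upright tab 40 (x) x 20 (y) mm, 42 mm tall above the plate, in its middle. Origin: centre of the underside, z up along the tab. At the start it lies on the caliper's cheeks, leaning with it, over the gap.
- gauge: Loose blade gauge, 0.12 kg. Origin: middle of the blade's tip edge, z up to the handle. Steel blade 36 (x) x 6 (y) mm, z 0 to 75, yellow line at 50 to 54; guard 52 (x) x 24 (y), z 75 to 83; blue handle 30 (x) x 24 (y), z 83 to 155. Starts upright in the holder, blade down. Goes into the gap with its z along the caliper's z, its x along the caliper's x (either way round).
- holder: Fixed wooden holder, origin at the centre of its underside: base 90 x 80 mm, block 62 (x) x 47 (y) mm, top at z = 88 mm, with a slot 42 (x) x 11 (y) mm, 78 mm deep.
- tray: Fixed blue open tray 150 (x) x 180 (y) x 32 mm, walls and floor 5 mm thick. Origin: centre of its underside.
- tub: White tub with red lid, 90 mm wide, 110 mm tall; bystander.
- can: Metal can, 84 mm wide, 100 mm tall; bystander.
- spanner: Steel wrench 180 mm long lying near the robot; bystander.
- driver: Screwdriver 200 mm long lying near the robot; bystander.
- carton: Cardboard box 90 x 140 x 55 mm; bystander.
Not all that is in view belongs to the job. Several things have the shape of the cover; the one meant has the colours described above.

How it is judged:
By the outcome, as a careful person would: the job done as asked, in the order asked, and still so for the second after the job is handed in, with the robot touching nothing.
It also fails if it takes over 72 s, if anything falls off the work surface, if the arm or the gripper's body presses on something with over 40 N, if the wrist force passes 120 N, or if a joint passes its speed limit or range.

## Working session

There is one attempt and no reset: what is moved stays moved. The work goes in short steps, Python scripts to look and compute and a tool call to move; the robot and the scene stay as the last step left them, time stands still between calls to the robot, and variables do not carry over. Pictures are saved under pics/ and viewed, about 8 in all and at most 12, crops included, and the job is handed in when it is done.

Besides the shell and the picture viewer there is one more tool, called after "Emit:" by a JSON object that holds its "method" and its "body". arm_command: Moves the arm, as the interface text tells. Its arguments: {"type":"object","properties":{"xyz":{"type":"array"},"delta_rot":{"type":"array"},"claw":{"type":"array"},"squeeze":{"type":"number"}},"required":["xyz","delta_rot","claw"]}

```bash
ls; mkdir -p pics; python3 - <<'E'
from rig import *
import cv2,numpy as np,pickle
o=observe();print(o)
for n in("scene","top"):
    s=snapshot(n);pickle.dump(s,open(n+'.pkl','wb'))
    print(n,s["K"],s["distortion"],s["world_from_camera"])
    cv2.imwrite(f'pics/{n}0.png',cv2.resize(s["color"][:,:,::-1],(800,600),interpolation=cv2.INTER_CUBIC))
E
```

```text
pics
{'clock': 0.0, 'qpos': array([ 1.25919162e+00,  1.16469416e-01,  1.44226553e+00, -6.71241194e-06,
        1.58396373e+00, -3.78241021e-02]), 'joint_velocities': array([ 0.00100374,  0.00122932,  0.00063095, -0.00143778, -0.00162122,
        0.001552  ]), 'effort': array([ 3.99402052e-03, -7.21267748e+01, -6.22608733e+01,  7.81217124e-02,
        2.38385290e-02, -8.46537569e-05]), 'tcp_pos': array([0.18246306, 0.64965042, 0.20301619]), 'tool_rot': array([ 0.70087729, -0.09655969,  0.09642841, -0.70010629]), 'wrist_force': array([-1.19309331, -0.05824368, -0.60422307]), 'torque': array([-0.01082084, -0.02312156,  0.034311  ]), 'width': 0.09289066692613313}
scene [[350.95879116   0.         249.54171688]
 [  0.         350.95879116 191.48253299]
 [  0.           0.           1.        ]] [-0.0177642  0.         0.         0.         0.       ] [[ 1.53189808e-02  8.72927682e-01 -4.87609055e-01  9.59623190e-01]
 [ 9.99882366e-01 -1.30015723e-02  8.13714666e-03  2.09038294e-02]
 [ 7.63456183e-04 -4.87676348e-01 -8.73024167e-01  8.62080274e-01]
 [ 0.00000000e+00  0.00000000e+00  0.00000000e+00  1.00000000e+00]]
top [[437.72435822   0.         254.45351135]
 [  0.         437.72435822 189.19485234]
 [  0.           0.           1.        ]] [-0.08887281  0.          0.          0.          0.        ] [[-0.00216014 -0.99756268  0.06974258  0.43483156]
 [-0.99997255  0.00264909  0.00691897  0.00598064]
 [-0.00708686 -0.06972572 -0.99754103  1.43613055]
 [ 0.          0.          0.          1.        ]]
```

View pics/scene0.png

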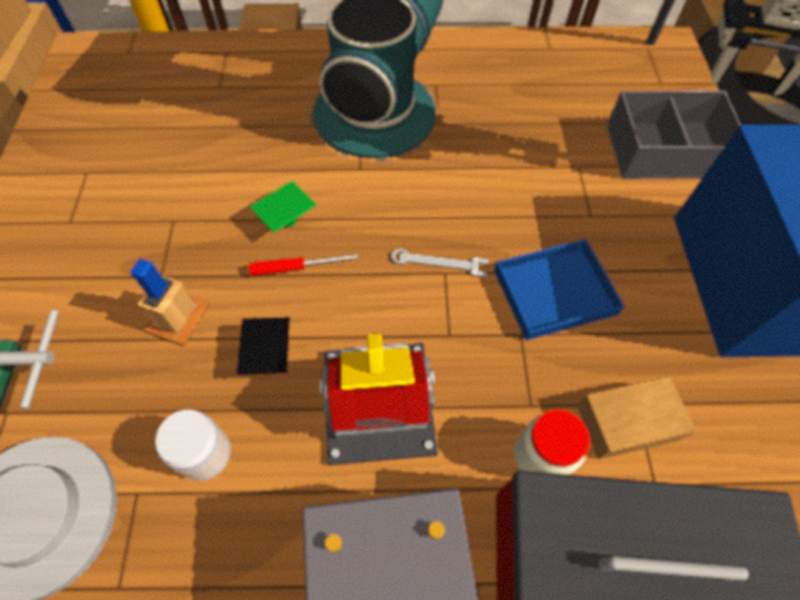

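View pics/top0.png

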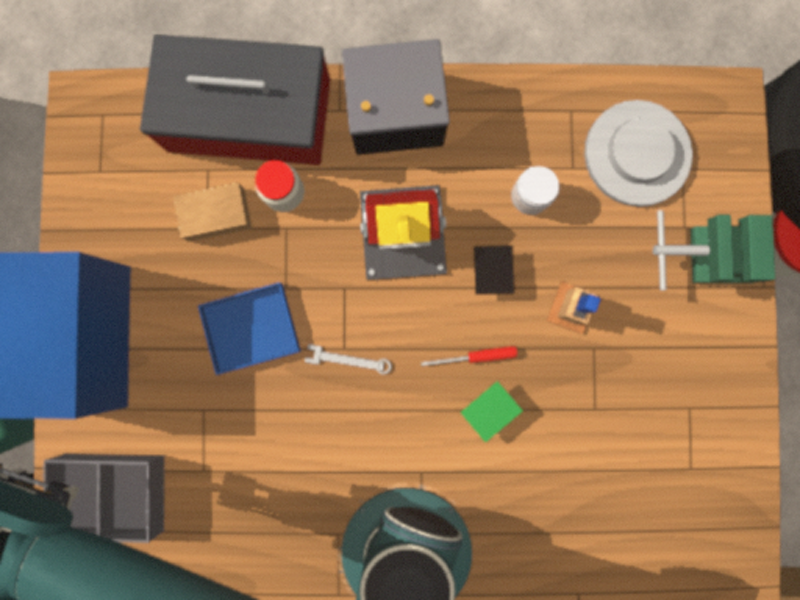

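The scene shows the yellow cover on the red caliper at scene (376,365) and top (404,225). Two things share its shape, the green plate at scene (283,207) and the black plate at (263,345), but only the yellow one fits the description. The tray is at (558,288), and the gauge is in its holder at (165,300). Next, one enlarged crop to confirm, plus the measurements.

```bash
cat > h.py <<'E'
import numpy as np,cv2,pickle
from scipy.spatial.transform import Rotation as R
def und(s,uv):
    uv=np.asarray(uv,float).reshape(-1,1,2)
    return cv2.undistortPoints(uv,s["K"],s["distortion"]).reshape(-1,2)
def ray(s,uv):
    n=und(s,uv);T=s["world_from_camera"]
    d=np.c_[n,np.ones(len(n))]@T[:3,:3].T
    return T[:3,3],d/np.linalg.norm(d,axis=1)[:,None]
def plane(s,uv,p,n=(0,0,1)):
    c,d=ray(s,uv);n=np.asarray(n,float);p=np.asarray(p,float)
    return c+d*(((p-c)@n)/(d@n))[:,None]
def onz(s,uv,z): return plane(s,uv,(0,0,z))
def tri(s1,a,s2,b):
    c1,d1=ray(s1,[a]);c2,d2=ray(s2,[b]);d1=d1[0];d2=d2[0]
    t=np.linalg.lstsq(np.c_[d1,-d2],c2-c1,rcond=None)[0]
    p,q=c1+t[0]*d1,c2+t[1]*d2
    return (p+q)/2,np.linalg.norm(p-q)
def proj(s,P):
    W=np.linalg.inv(s["world_from_camera"]);r,_=cv2.Rodrigues(W[:3,:3])
    return cv2.projectPoints(np.asarray(P,float).reshape(-1,1,3),r,W[:3,3],s["K"],s["distortion"])[0].reshape(-1,2)
def mask(s,lo,hi,roi=None):
    h=cv2.cvtColor(s["color"],cv2.COLOR_RGB2HSV);m=cv2.inRange(h,lo,hi)
    if roi:
        k=np.zeros_like(m);x0,y0,x1,y1=roi;k[y0:y1,x0:x1]=1;m*=k
    return m
def big(m):
    c,_=cv2.findContours(m,cv2.RETR_EXTERNAL,cv2.CHAIN_APPROX_NONE);return max(c,key=cv2.contourArea)
def load(n): return pickle.load(open(n+'.pkl','rb'))
def crop(s,x0,y0,x1,y1,w,h): return cv2.resize(s["color"][y0:y1,x0:x1,::-1],(w,h),interpolation=cv2.INTER_CUBIC)
E
python3 - <<'E'
from h import *
S,T=load('scene'),load('top')
a=np.hstack([crop(S,200,205,290,295,400,400),crop(T,220,110,295,185,400,400)])
b=np.hstack([crop(S,70,160,140,225,266,200),crop(T,345,175,390,215,266,200),crop(T,120,175,200,245,268,200)])
cv2.imwrite('pics/c1.png',np.vstack([a,b]))
for n,s in(('S',S),('T',T)):
    yc=big(mask(s,(22,120,90),(34,255,255)));print(n,'yel',cv2.contourArea(yc),cv2.minAreaRect(yc),cv2.approxPolyDP(yc,2,True).reshape(-1,2).tolist())
    roi=(310,150,400,220) if n=='S' else (120,175,200,245)
    tc=big(mask(s,(100,120,40),(125,255,255),roi));print('tray',cv2.minAreaRect(tc),cv2.approxPolyDP(tc,2,True).reshape(-1,2).tolist())
    roi=(80,160,140,200) if n=='S' else (360,175,395,205)
    g=big(mask(s,(100,150,60),(125,255,255),roi));print('gauge',cv2.minAreaRect(g),cv2.approxPolyDP(g,1,True).reshape(-1,2).tolist())
    roi=(70,160,140,225) if n=='S' else (345,175,390,215)
tr=mask(T,(100,120,40),(125,255,255),(120,175,200,245));r=cv2.minAreaRect(big(tr));b=cv2.boxPoints(r);print('tray rim',onz(T,b,.032))
E
```

```text
S yel 1048.5 ((240.26551818847656, 230.1862335205078), (32.969058990478516, 45.342830657958984), 85.2363510131836) [[219, 225], [219, 248], [264, 244], [261, 222], [245, 223], [243, 214], [236, 214], [236, 222], [232, 225]]
tray ((357.1145935058594, 183.91262817382812), (51.922916412353516, 71.4609146118164), 74.47589111328125) [[374, 154], [318, 169], [317, 173], [337, 216], [392, 201], [397, 197]]
gauge ((95.5, 177.99998474121094), (25.729793548583984, 12.986839294433594), 52.43141174316406) [[90, 166], [85, 172], [85, 175], [96, 189], [101, 190], [105, 185], [106, 181], [100, 175], [96, 168]]
T yel 751.0 ((257.691162109375, 142.98529052734375), (24.619577407836914, 32.672706604003906), 85.60128784179688) [[273, 130], [241, 132], [243, 156], [274, 153]]
tray ((159.0601806640625, 209.8506317138672), (44.57563781738281, 54.04473876953125), 75.0685806274414) [[178, 182], [128, 197], [132, 204], [139, 237], [190, 223]]
gauge ((376.5405578613281, 193.75674438476562), (10.52153491973877, 8.219949722290039), 9.462322235107422) [[374, 190], [372, 192], [371, 197], [372, 196], [380, 198], [382, 191]]
tray rim [[0.51431463 0.42856376 0.032     ]
 [0.55905431 0.2581743  0.032     ]
 [0.42022373 0.21986176 0.032     ]
 [0.37530732 0.38887269 0.032     ]]
```

View pics/c1.png

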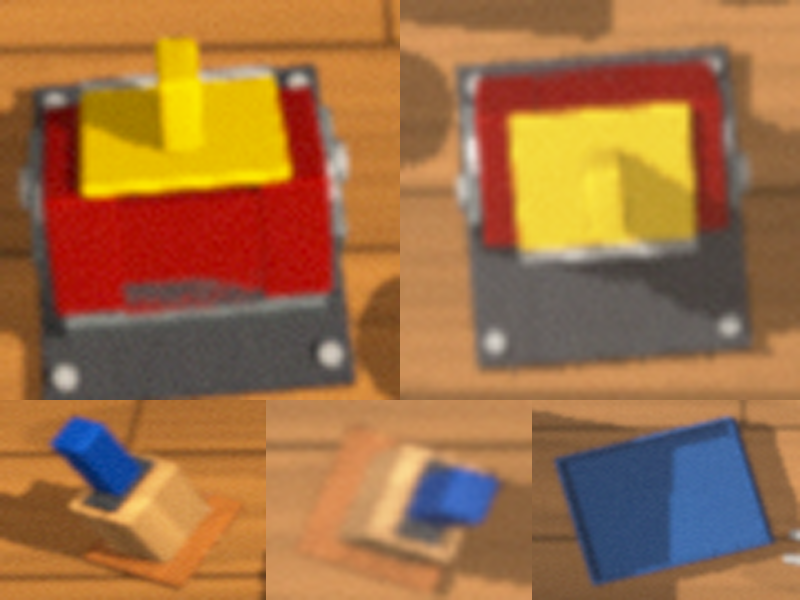

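The crop confirms that the yellow plate with the tab lies on the red caliper at top px (257,143) and scene px (240,230). Next I compute the poses.

```bash
python3 - <<'E'
from h import *
from rig import *
S,T=load('scene'),load('top')
np.set_printoptions(precision=4,suppress=True)
# cover corners both views (uphill-L,uphill-R,downhill-R,downhill-L as in top image; scene x mirrored)
top=[(241,132),(273,130),(274,153),(243,156)]
sc=[(264,243),(219,247),(219,225),(261,222)]
for a,b in zip(top,sc): print('corner',*tri(T,a,S,b))
# base bolts (crop coordinates -> px)
tb=[(220+495/5.333,110+342/5.333),(220+730/5.333,110+325/5.333)]
print('bolts top',onz(T,tb,.01))
tc=[(220+480/5.333-.0,110+368/5.333),(220+748/5.333,110+346/5.333),(220+725/5.333,110+47/5.333),(220+460/5.333,110+67/5.333)]
print('base',onz(T,tc,.008))
sb=[(200+331/4.444,205+353/4.444),(200+65/4.444,205+377/4.444)]
print('scene bolts',onz(S,sb,.01))
# cover in-plane via plane intersection, iterate
for psi in (3,5,7):
    p=np.radians(psi);Rz=R.from_euler('z',p).as_matrix()
    C=Rz@np.array([[.866,0,-.5],[0,1,0],[.5,0,.866]])
    c=np.array([.66,0,.13])
    for s,uv in((T,top),(S,sc)):
        o=c.copy()
        for _ in range(8):
            P=plane(s,uv,o+C[:,2]*.012,C[:,2]);m=P.mean(0)-C[:,2]*.012
            # origin: keep z=.13 => slide along x axis of cover offset 0
            o=np.array([m[0],m[1],.13])
        L=(P-o)@C;print(psi,'o',o,'local',L.tolist() if 0 else L.round(4).tolist())
# gauge handle top: blue top face in both
tg=(345+452/266*45+0,175+82/200*40); 
print('gauge tops', *tri(T,(379,194),S,(88.5,169.5)))
hb=[(375,490-400)]
# holder block top corners in top crop (5.91px/px x, 5 y): 
k=lambda u,v:(345+u/5.911,175+(v-400)/5.0)
print('block top',onz(T,[k(402,443),k(343,540),k(455,565)],.088))
print('base',onz(T,[k(350,425),k(300,548),k(440,590)],.008))
o=observe();print(R.from_quat(o['tool_rot']).as_matrix())
E
```

```text
corner [0.6934 0.0551 0.1611] 0.0019245201881108573
corner [ 0.6997 -0.0398  0.1577] 0.001312257403369303
corner [ 0.6356 -0.0436  0.1272] 0.0010059360691587929
corner [0.6275 0.0512 0.1227] 0.0033964806126706238
bolts top [[ 0.5835 -0.1755  0.01  ]
 [ 0.5938 -0.3209  0.01  ]]
base [[ 0.5677 -0.1663  0.008 ]
 [ 0.581  -0.3323  0.008 ]
 [ 0.7685 -0.3222  0.008 ]
 [ 0.7556 -0.1563  0.008 ]]
scene bolts [[ 0.7428  0.0854  0.01  ]
 [ 0.7537 -0.0594  0.01  ]]
3 o [0.6703 0.0051 0.13  ] local [[0.037, 0.0479, 0.012], [0.0377, -0.0469, 0.012], [-0.0353, -0.0476, 0.012], [-0.0395, 0.0467, 0.012]]
3 o [0.6692 0.007  0.13  ] local [[0.0368, 0.0479, 0.012], [0.0405, -0.0475, 0.012], [-0.0378, -0.0487, 0.012], [-0.0394, 0.0482, 0.012]]
5 o [0.6703 0.0053 0.13  ] local [[0.0387, 0.0467, 0.012], [0.036, -0.0481, 0.012], [-0.037, -0.0465, 0.012], [-0.0377, 0.0478, 0.012]]
5 o [0.6692 0.0071 0.13  ] local [[0.0392, 0.0468, 0.012], [0.038, -0.0486, 0.012], [-0.0404, -0.0475, 0.012], [-0.0368, 0.0493, 0.012]]
7 o [0.6703 0.0055 0.13  ] local [[0.0404, 0.0455, 0.012], [0.0343, -0.0492, 0.012], [-0.0387, -0.0454, 0.012], [-0.0359, 0.049, 0.012]]
7 o [0.6692 0.0072 0.13  ] local [[0.0416, 0.0455, 0.012], [0.0355, -0.0497, 0.012], [-0.043, -0.0462, 0.012], [-0.0341, 0.0504, 0.012]]
gauge tops [ 0.5086 -0.3487  0.1707] 0.0017859558334356778
block top [[ 0.5453 -0.4793  0.088 ]
 [ 0.4849 -0.446   0.088 ]
 [ 0.469  -0.5058  0.088 ]]
base [[ 0.5638 -0.4788  0.008 ]
 [ 0.4827 -0.4484  0.008 ]
 [ 0.4547 -0.5272  0.008 ]]
[[ 0.9627 -0.0003  0.2704]
 [-0.2704 -0.001   0.9627]
 [-0.     -1.     -0.0011]]
```

```bash
python3 - <<'E'
from h import *
S,T=load('scene'),load('top')
cv2.imwrite('pics/c2.png',np.hstack([crop(S,76,160,140,224,400,400),crop(T,347,173,387,213,400,400)]))
E
```

```text
(no output)
```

View pics/c2.png

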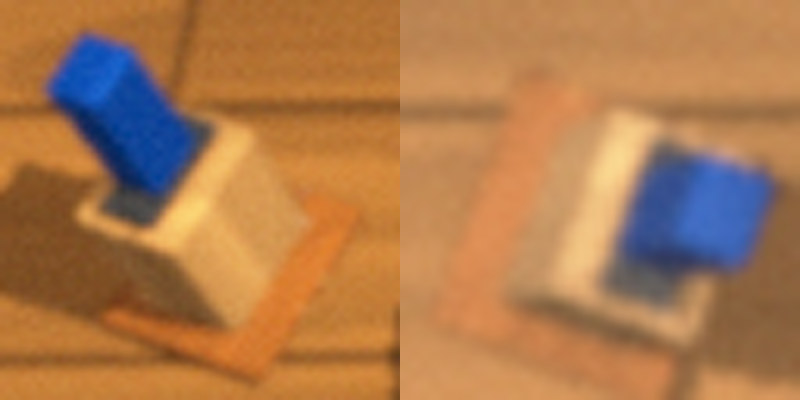

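```bash
python3 - <<'E'
from h import *
S,T=load('scene'),load('top')
np.set_printoptions(precision=4,suppress=True)
t=lambda u,v:(347+(u-400)/10-.5,173+v/10-.5); s=lambda u,v:(76+u/6.25-.5,160+v/6.25-.5)
def ang(P): 
    d=np.diff(P,axis=0)[:,:2];print(P[:,:2].tolist(),np.degrees(np.arctan2(d[:,1],d[:,0])),np.linalg.norm(d,axis=1))
ang(onz(T,[t(528,72),t(440,318),t(670,395)],.008))
ang(onz(T,[t(612,108),t(548,290),t(700,342)],.088))
ang(onz(S,[s(242,125),s(160,245),s(78,215)],.088))
ang(onz(S,[s(358,215),s(258,382),s(105,310)],.008))
print(tri(T,t(730,213),S,s(92,69)))
print('handle top T',onz(T,[t(730,213)],.165),'S',onz(S,[s(92,69)],.165))
ang(onz(S,[s(90,35),s(135,52),s(97,105),s(48,85)],.165))
ang(onz(T,[t(640,285),t(680,155)],.093))
E
```

```text
[[0.5650502655543128, -0.32883324204747744], [0.484297204661212, -0.298292082520117], [0.45877329829886143, -0.3738430115789683]] [ 159.2832 -108.6669] [0.0863 0.0797]
[[0.5464908338927967, -0.33616595288919027], [0.4900578767375811, -0.315047124732702], [0.4737752102751181, -0.36227030244953645]] [ 159.4827 -109.0243] [0.0603 0.05  ]
[[0.4866440264877927, -0.3206578481134826], [0.5424447112831836, -0.34396506913404074], [0.5281929929515861, -0.3799280637123286]] [ -22.6697 -111.6178] [0.0605 0.0387]
[[0.4854594014892046, -0.2959892851517967], [0.5664160185548294, -0.3269291983299063], [0.5311091005120704, -0.3996366120574415]] [ -20.9158 -115.9013] [0.0867 0.0808]
(array([ 0.5087, -0.3492,  0.1657]), np.float64(0.003034501740022141))
handle top T [[ 0.5092 -0.3509  0.165 ]] S [[ 0.508 -0.348  0.165]]
[[0.4926034956552657, -0.3519275073719643], [0.5006236603471388, -0.3331234138177906], [0.5240833723416062, -0.34276863316082495], [0.5149256994885549, -0.3631693310684387]] [  66.9012  -22.3495 -114.1748] [0.0204 0.0254 0.0224]
[[0.4912884655074176, -0.3425307638268076], [0.5314532007754962, -0.3558454944740112]] [-18.3405] [0.0423]
```

```bash
cat >> h.py <<'E'
psi=np.radians(4.5);O=np.array([.670,.006,.130])
C=R.from_euler('z',psi).as_matrix()@R.from_euler('y',-30,degrees=True).as_matrix()
cal=lambda x,y,z: O+C@(np.array([x,y,z])/1000)
def toolR(point,jaw):
    y=np.asarray(point,float);y/=np.linalg.norm(y);z=np.asarray(jaw,float);z=z-y*(y@z);z/=np.linalg.norm(z)
    return np.c_[np.cross(y,z),y,z]
RC=toolR(-C[:,2],C[:,1])
def down(deg): # jaw direction at yaw deg (from +y)
    a=np.radians(deg);return toolR([0,0,-1],[-np.sin(a),np.cos(a),0])
def plan(wps,p=None,Rm=None,vmax=.055,wmax=9.5):
    """wps: (pos,R). one call (5 rows) or more per waypoint; prints final-row deltas"""
    if p is None:
        from rig import observe
        o=observe();p=o['tcp_pos'];Rm=R.from_quat(o['tool_rot']).as_matrix()
    for q,Q in wps:
        q=np.asarray(q,float)
        d=Rm.T@(q-p);w=np.degrees(R.from_matrix(Rm.T@Q).as_rotvec())
        n=max(np.linalg.norm(d)/vmax,np.linalg.norm(w)/wmax)
        d=np.round(d,4);w=np.round(w,1)
        print('shift mm',(d*1000).round(1),'rot',w,'rows>=%.1f'%n)
        p=p+Rm@d;Rm=Rm@R.from_rotvec(np.radians(w)).as_matrix()
def chk(p):print(np.round((np.asarray(p)-O)@C*1000,1))
E
python3 - <<'E'
from h import *
R0=down(-15.7)
plan([((.2,.47,.36),down(-16)),((.36,.25,.36),down(0)),((.53,.05,.34),toolR([.25,.01,-.97],C[:,1])),(cal(-1,0,110),RC),(cal(-1,0,34),RC)])
E
```

```text
shift mm [  65.5 -156.7 -168.4] rot [ 0.1  0.3 -0. ] rows>=4.3
shift mm [ 2.144e+02 -2.000e-01 -1.674e+02] rot [ -0. -16.   0.] rows>=4.9
shift mm [ 170.    19.9 -200. ] rot [ -0.   -4.4 -14.5] rows>=4.8
shift mm [ 48.8 132.2 -53.6] rot [  0.5   0.1 -15.5] rows>=2.7
shift mm [ 0. 76.  0.] rot [ 0. -0. -0.] rows>=1.4
```

Emit:
{"method": "arm_command", "body": {"xyz": [[0.013, -0.04, -0.034], [0.026, -0.08, -0.067], [0.039, -0.11, -0.101], [0.052, -0.135, -0.135], [0.065, -0.157, -0.168]], "delta_rot": [[0, 0, 0], [0, 0, 0], [0, 0, 0], [0, 0, 0], [0, 0, 0]], "claw": [1, 1, 1, 1, 1]}}

```text
clock: 0.72
tcp_pos: [0.1996, 0.4693, 0.3615]
tool_rot: [-0.7, 0.096, -0.096, 0.701]
wrist_force: [-0.2, 0.4, -0.1]
width: 0.093
```

Emit:
{"method": "arm_command", "body": {"xyz": [[0.043, 0, -0.033], [0.086, 0, -0.067], [0.129, 0, -0.1], [0.171, 0, -0.134], [0.214, 0, -0.167]], "delta_rot": [[0, -3.2, 0], [0, -6.4, 0], [0, -9.6, 0], [0, -12.8, 0], [0, -16, 0]], "claw": [1, 1, 1, 1, 1]}}

```text
clock: 1.35
tcp_pos: [0.3611, 0.2503, 0.3606]
tool_rot: [-0.707, -0.003, 0.003, 0.707]
wrist_force: [0.7, 0.4, 0.6]
width: 0.0929
```

Emit:
{"method": "arm_command", "body": {"xyz": [[0.034, 0.004, -0.04], [0.068, 0.008, -0.08], [0.102, 0.012, -0.12], [0.136, 0.016, -0.16], [0.17, 0.02, -0.2]], "delta_rot": [[0, -0.9, -3], [0, -1.8, -6], [0, -2.7, -9], [0, -3.6, -12], [0, -4.4, -14.5]], "claw": [1, 1, 1, 1, 1]}}

```text
clock: 1.98
tcp_pos: [0.5324, 0.0513, 0.3406]
tool_rot: [-0.701, -0.119, -0.061, 0.701]
wrist_force: [0.9, 1.3, 0.7]
width: 0.0927
```

```bash
python3 - <<'E'
from h import *
plan([(cal(-1,0,110),RC),(cal(-1,0,34),RC)])
E
```

```text
shift mm [ 45.8 132.2 -55. ] rot [  0.5   0.4 -15.4] rows>=2.7
shift mm [-0.  76.  -0.1] rot [-0. -0. -0.] rows>=1.4
```

Tracking is good. Moving above the cover tab.

Emit:
{"method": "arm_command", "body": {"xyz": [[0.011, 0.033, -0.014], [0.023, 0.066, -0.028], [0.034, 0.099, -0.041], [0.046, 0.132, -0.055], [0.046, 0.132, -0.055]], "delta_rot": [[0.1, 0.1, -4], [0.2, 0.2, -8], [0.4, 0.3, -12], [0.5, 0.4, -15.4], [0.5, 0.4, -15.4]], "claw": [0, 0, 0, 0, 0]}}

```text
clock: 2.6
tcp_pos: [0.6125, 0.0025, 0.2216]
tool_rot: [-0.676, -0.207, -0.154, 0.691]
wrist_force: [0.2, 0.2, 0.7]
width: 0.0487
```

```bash
python3 - <<'E'
from h import *
from rig import *
plan([(cal(-1,0,34),RC)]);chk(observe()['tcp_pos'])
S=snapshot('scene');T=snapshot('top')
cv2.imwrite('pics/d1.png',np.hstack([crop(S,190,150,310,270,400,400),crop(T,210,90,310,190,400,400)]))
E
```

```text
shift mm [ 3.6 74.2 -1.1] rot [-0.  -0.1 -0.4] rows>=1.3
[ -4.1   1.1 108.2]
```

View pics/d1.png

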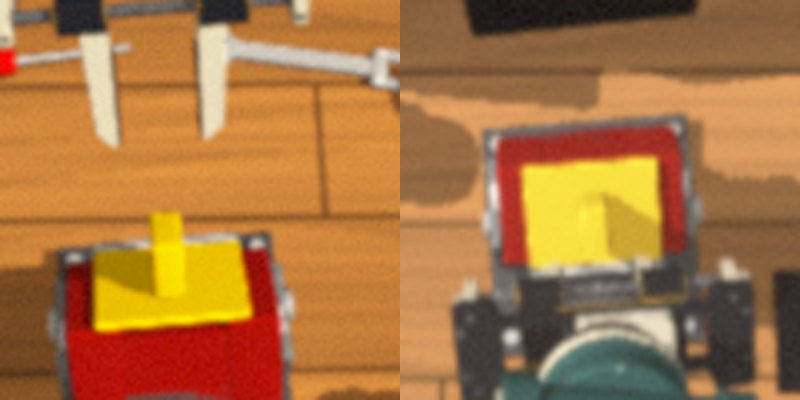

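The tab (168,250 left half) lies centred between the fingers (108 and 212). Descending and gripping.

Emit:
{"method": "arm_command", "body": {"xyz": [[0.002, 0.025, -0.001], [0.003, 0.05, -0.001], [0.0035, 0.065, -0.001], [0.0035, 0.074, -0.001], [0.0035, 0.074, -0.001]], "delta_rot": [[0, 0, 0], [0, 0, -0.4], [0, 0, -0.4], [0, 0, -0.4], [0, 0, -0.4]], "claw": [0, 0, 0, 0, 0]}}

```text
clock: 3.32
tcp_pos: [0.6534, 0.0056, 0.1628]
tool_rot: [-0.674, -0.211, -0.158, 0.69]
wrist_force: [-0.3, -0.3, -0.2]
width: 0.0467
```

Emit:
{"method": "arm_command", "body": {"xyz": [[0, 0, 0], [0, 0, 0], [0, 0, 0], [0, 0, 0], [0, 0, 0]], "delta_rot": [[0, 0, 0], [0, 0, 0], [0, 0, 0], [0, 0, 0], [0, 0, 0]], "claw": [-1, -1, -1, -1, -1], "squeeze": 30}}

```text
clock: 3.95
tcp_pos: [0.6534, 0.0053, 0.163]
tool_rot: [-0.674, -0.211, -0.158, 0.69]
wrist_force: [-3.5, -0.7, 5.2]
width: 0.0191
```

Emit:
{"method": "arm_command", "body": {"xyz": [[0, -0.015, 0], [0, -0.04, 0], [0, -0.075, 0], [0, -0.11, 0], [0, -0.13, 0]], "delta_rot": [[0, 0, 0], [0, 0, 0], [0, 0, 0], [0, 0, 0], [0, 0, 0]], "claw": [-1, -1, -1, -1, -1]}}

```text
clock: 4.58
tcp_pos: [0.5872, 0.0001, 0.2771]
tool_rot: [-0.674, -0.212, -0.159, 0.689]
wrist_force: [-0.5, 0.4, -1.5]
width: 0.0192
```

```bash
python3 - <<'E'
from h import *
from rig import *
import pickle
chk(observe()['tcp_pos'])
# tray: centre (.467,.324), x axis at +15deg. 
t=np.array([.467,.324]);D=down(15)
plan([((.50,.20,.30),D),((t[0],t[1],.12),D),((t[0],t[1],.036),D)])
S=snapshot('scene');T=snapshot('top');pickle.dump(S,open('scene2.pkl','wb'));pickle.dump(T,open('top2.pkl','wb'))
cv2.imwrite('pics/d2.png',np.hstack([crop(S,170,130,330,290,400,400),crop(T,215,110,295,190,400,400)]))
E
```

```text
[  1.7   0.7 168.9]
shift mm [-50.  -55.7 206.1] rot [  2.7 -10.3  30.3] rows>=4.0
shift mm [  0.2 179.9 128.5] rot [0.1 0.  0. ] rows>=4.0
shift mm [-0.  84.  -0.1] rot [-0.  0.  0.] rows>=1.5
```

View pics/d2.png

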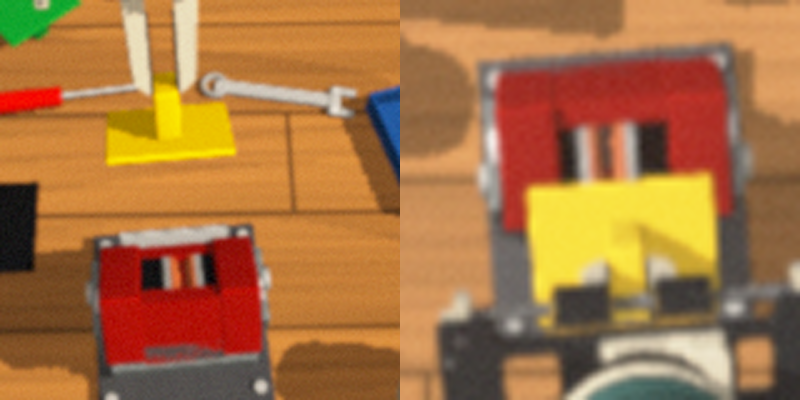

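The cover is held with the tab between the fingers, and the window, pads and gap are now visible. Carrying the cover to the tray.

Emit:
{"method": "arm_command", "body": {"xyz": [[-0.01, -0.011, 0.041], [-0.02, -0.022, 0.082], [-0.03, -0.033, 0.124], [-0.04, -0.044, 0.165], [-0.05, -0.056, 0.206]], "delta_rot": [[0.5, -2, 6], [1, -4, 12], [1.6, -6.2, 18.2], [2.1, -8.2, 24.2], [2.7, -10.3, 30.3]], "claw": [-1, -1, -1, -1, -1]}}

```text
clock: 5.3
tcp_pos: [0.5002, 0.2014, 0.2969]
tool_rot: [0.701, 0.091, -0.095, -0.701]
wrist_force: [0.2, 0.1, -1.1]
width: 0.0192
```

Emit:
{"method": "arm_command", "body": {"xyz": [[0, 0.01, 0.045], [0, 0.04, 0.09], [0, 0.09, 0.128], [0, 0.14, 0.128], [0, 0.18, 0.128]], "delta_rot": [[0, 0, 0], [0, 0, 0], [0, 0, 0], [0, 0, 0], [0, 0, 0]], "claw": [-1, -1, -1, -1, -1]}}

```text
clock: 5.92
tcp_pos: [0.4662, 0.3236, 0.1141]
tool_rot: [0.702, 0.091, -0.094, -0.7]
wrist_force: [0.3, 0.1, -2.0]
width: 0.0184
```

```bash
python3 - <<'E'
from h import *
from rig import *
t=np.array([.467,.324]);D=down(15)
plan([((t[0],t[1],.039),D)])
T=load('top2');S=load('scene2')
cv2.imwrite('pics/d3.png',np.hstack([crop(T,244,126,274,156,400,400),crop(S,215,220,265,270,400,400)]))
E
```

```text
shift mm [ 1.2 75.1  0.3] rot [ 0.1  0.1 -0.3] rows>=1.4
```

View pics/d3.png

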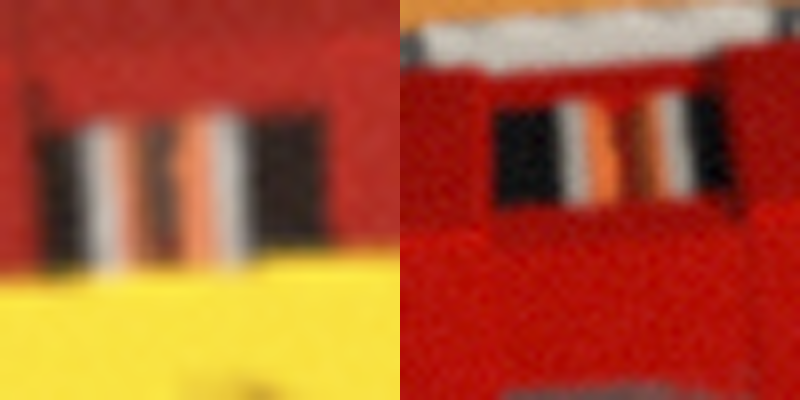

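The pads are visible. The gap middle is near top crop (166,190) and scene crop (627,150), about 4 mm to the +y side of the window's middle. Now placing the cover.

Emit:
{"method": "arm_command", "body": {"xyz": [[0.001, 0.03, 0], [0.001, 0.055, 0], [0.001, 0.068, 0], [0.001, 0.075, 0], [0.001, 0.075, 0]], "delta_rot": [[0, 0, 0], [0, 0, -0.3], [0, 0, -0.3], [0, 0, -0.3], [0, 0, -0.3]], "claw": [-1, -1, -1, -1, -1]}}

```text
clock: 6.55
tcp_pos: [0.4682, 0.3237, 0.0431]
tool_rot: [-0.701, -0.094, 0.091, 0.701]
wrist_force: [-0.1, 0.0, -1.0]
width: 0.0191
```

Emit:
{"method": "arm_command", "body": {"xyz": [[0, 0.001, 0], [0, 0.002, 0], [0, 0.002, 0], [0, 0.002, 0], [0, 0.002, 0]], "delta_rot": [[0, 0, 0], [0, 0, 0], [0, 0, 0], [0, 0, 0], [0, 0, 0]], "claw": [-1, -1, -1, -1, -1]}}

```text
clock: 7.18
tcp_pos: [0.4682, 0.3237, 0.0412]
tool_rot: [-0.701, -0.094, 0.091, 0.701]
wrist_force: [0.2, 0.7, -1.7]
width: 0.0191
```

Emit:
{"method": "arm_command", "body": {"xyz": [[0, 0.001, 0], [0, 0.002, 0], [0, 0.003, 0], [0, 0.003, 0], [0, 0.003, 0]], "delta_rot": [[0, 0, 0], [0, 0, 0], [0, 0, 0], [0, 0, 0], [0, 0, 0]], "claw": [-1, -1, -1, -1, -1]}}

```text
clock: 7.8
tcp_pos: [0.4682, 0.3236, 0.0382]
tool_rot: [-0.701, -0.094, 0.091, 0.701]
wrist_force: [-0.8, -0.7, -1.5]
width: 0.0187
```

Emit:
{"method": "arm_command", "body": {"xyz": [[0, 0.001, 0], [0, 0.002, 0], [0, 0.002, 0], [0, 0.002, 0], [0, 0.002, 0]], "delta_rot": [[0, 0, 0], [0, 0, 0], [0, 0, 0], [0, 0, 0], [0, 0, 0]], "claw": [-1, -1, -1, -1, -1]}}

```text
clock: 8.43
tcp_pos: [0.4682, 0.3236, 0.0362]
tool_rot: [-0.701, -0.094, 0.091, 0.701]
wrist_force: [-0.2, 0.8, -1.8]
width: 0.0186
```

Emit:
{"method": "arm_command", "body": {"xyz": [[0, 0.001, 0], [0, 0.001, 0], [0, 0.002, 0], [0, 0.002, 0], [0, 0.002, 0]], "delta_rot": [[0, 0, 0], [0, 0, 0], [0, 0, 0], [0, 0, 0], [0, 0, 0]], "claw": [-1, -1, -1, -1, -1]}}

```text
clock: 9.05
tcp_pos: [0.4683, 0.3237, 0.0353]
tool_rot: [-0.701, -0.094, 0.091, 0.701]
wrist_force: [-5.3, -4.9, 12.6]
width: 0.0191
```

Contact with the tray floor. Releasing, retreating, and checking.

Emit:
{"method": "arm_command", "body": {"xyz": [[0, -0.001, 0], [0, -0.001, 0], [0, -0.001, 0], [0, -0.001, 0], [0, -0.001, 0]], "delta_rot": [[0, 0, 0], [0, 0, 0], [0, 0, 0], [0, 0, 0], [0, 0, 0]], "claw": [0, 0, 0, 0, 0]}}

```text
clock: 9.68
tcp_pos: [0.4681, 0.3236, 0.035]
tool_rot: [-0.701, -0.094, 0.091, 0.701]
wrist_force: [0.4, -0.2, -0.3]
width: 0.0463
```

Emit:
{"method": "arm_command", "body": {"xyz": [[0, -0.03, 0], [0, -0.08, 0], [0, -0.13, 0], [0, -0.19, 0], [0, -0.24, 0]], "delta_rot": [[0, 0, 0], [0, 0, 0], [0, 0, 0], [0, 0, 0], [0, 0, 0]], "claw": [0, 0, 0, 0, 0]}}

```text
clock: 10.3
tcp_pos: [0.4672, 0.3234, 0.2776]
tool_rot: [-0.701, -0.094, 0.091, 0.701]
wrist_force: [-0.7, 0.4, -0.0]
width: 0.0466
```

```bash
python3 - <<'E'
from h import *
from rig import *
import pickle
S=snapshot('scene');T=snapshot('top');pickle.dump(S,open('scene3.pkl','wb'));pickle.dump(T,open('top3.pkl','wb'))
cv2.imwrite('pics/d4.png',np.vstack([np.hstack([crop(S,300,130,420,230,400,300),crop(T,110,165,210,255,400,300)]),np.hstack([crop(T,232,113,287,154,400,300),crop(S,210,215,270,260,400,300)])]))
# profiles across the window at pad-top plane, along caliper y, averaged over x
for n,s in(('T',T),('S',S)):
    print(n)
    for y in np.arange(-34,35,2.):
        P=np.array([cal(x,y,0) for x in np.arange(-14,15,4)]);uv=proj(s,P).astype(np.float32)
        v=cv2.remap(s["color"],uv[None,:,0],uv[None,:,1],cv2.INTER_LINEAR)[0].mean(0);print(int(y),v.astype(int),end='; ')
D=down(-20);g=(.509,-.349)
Q=down(0)
print()
plan([((.42,.03,.33),down(0)),((.46,-.24,.33),D),((*g,.24),D),((*g,.147),D)])
E
```

```text
T
-34 [141  44  38]; -32 [101  40  36]; -30 [68 38 35]; -28 [53 37 34]; -26 [48 37 34]; -24 [48 37 35]; -22 [47 37 34]; -20 [48 38 36]; -18 [56 46 44]; -16 [80 72 69]; -14 [118 111 107]; -12 [162 153 145]; -10 [191 172 161]; -8 [209 171 154]; -6 [221 156 128]; -4 [226 144 106]; -2 [222 134  92]; 0 [193 114  79]; 2 [153  90  67]; 4 [121  74  58]; 6 [119  72  55]; 8 [136  82  59]; 10 [163  99  70]; 12 [192 124  95]; 14 [207 150 126]; 16 [204 170 154]; 18 [189 172 162]; 20 [159 150 143]; 22 [116 109 104]; 24 [79 70 68]; 26 [55 45 43]; 28 [49 36 32]; 30 [62 34 28]; 32 [88 35 28]; 34 [123  37  30]; S
-34 [140  17  12]; -32 [90 17 15]; -30 [38 15 15]; -28 [19 14 17]; -26 [18 16 17]; -24 [17 17 18]; -22 [17 16 17]; -20 [18 15 18]; -18 [20 17 20]; -16 [32 29 29]; -14 [67 63 60]; -12 [116 110 103]; -10 [154 143 133]; -8 [175 147 131]; -6 [193 131 103]; -4 [209 115  71]; -2 [217 108  55]; 0 [204  94  45]; 2 [167  65  30]; 4 [132  35  15]; 6 [119  33  16]; 8 [119  46  23]; 10 [134  62  32]; 12 [161  83  47]; 14 [181 109  77]; 16 [182 136 115]; 18 [170 150 136]; 20 [145 137 127]; 22 [100  95  89]; 24 [52 48 46]; 26 [24 20 21]; 28 [13 12 13]; 30 [20 12 11]; 32 [43 11 10]; 34 [80 12  9]; 
shift mm [-122.3  -50.6 -271.5] rot [-0.2 15.   0.6] rows>=5.5
shift mm [  40.    0. -270.] rot [-0. 20.  0.] rows>=5.0
shift mm [ 83.2  90.  -85.7] rot [-0.  0.  0.] rows>=2.7
shift mm [ 0. 93. -0.] rot [-0.  0.  0.] rows>=1.7
```

View pics/d4.png

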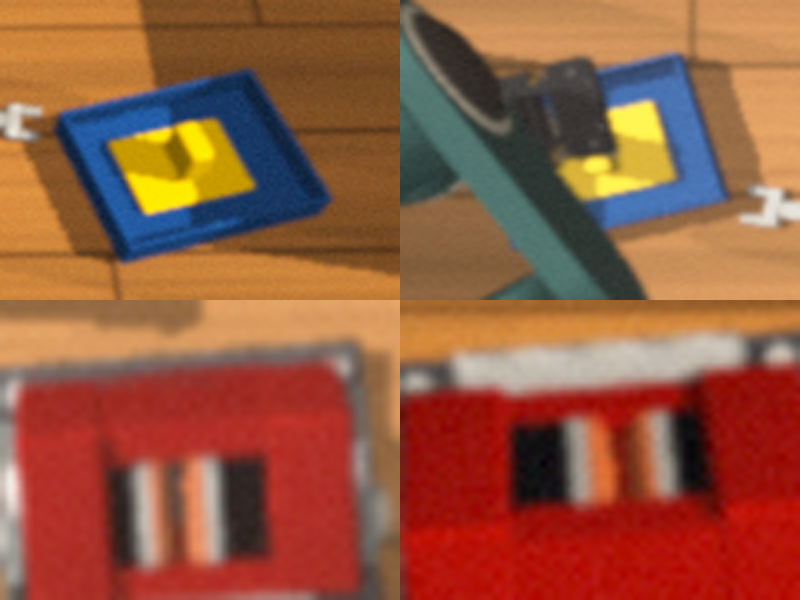

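The cover lies flat in the tray with the tab up (170,165 in the upper left panel). The gap middle, taken from the pad backing edges in both views, is at about caliper y = +4.3 mm. Going for the gauge.

Emit:
{"method": "arm_command", "body": {"xyz": [[-0.024, -0.01, -0.054], [-0.049, -0.02, -0.108], [-0.073, -0.03, -0.162], [-0.098, -0.04, -0.217], [-0.122, -0.05, -0.271]], "delta_rot": [[0, 3, 0], [0, 6, 0], [0, 9, 0.3], [0, 12, 0.4], [-0.2, 15, 0.6]], "claw": [0.4, 0.4, 0.4, 0.4, 0.4]}}

```text
clock: 11.02
tcp_pos: [0.4187, 0.0284, 0.3246]
tool_rot: [0.709, -0.003, -0.002, -0.706]
wrist_force: [0.5, -0.3, -0.5]
width: 0.065
```

Emit:
{"method": "arm_command", "body": {"xyz": [[0.008, 0, -0.054], [0.016, 0, -0.108], [0.024, 0, -0.162], [0.032, 0, -0.216], [0.04, 0, -0.27]], "delta_rot": [[0, 4, 0], [0, 8, 0], [0, 12, 0], [0, 16, 0], [0, 20, 0]], "claw": [0.4, 0.4, 0.4, 0.4, 0.4]}}

```text
clock: 11.65
tcp_pos: [0.4594, -0.2418, 0.325]
tool_rot: [0.698, -0.126, 0.122, -0.694]
wrist_force: [0.1, 0.8, -0.2]
width: 0.0654
```

```bash
python3 - <<'E'
from h import *
D=down(-20);g=(.509,-.349)
plan([((*g,.24),D),((*g,.132),D)])
E
```

```text
shift mm [ 83.9  85.1 -83. ] rot [ 0.3 -0.1 -0.3] rows>=2.6
shift mm [-1.00e-01  1.08e+02  1.00e-01] rot [ 0. -0.  0.] rows>=2.0
```

Emit:
{"method": "arm_command", "body": {"xyz": [[0.021, 0.021, -0.02], [0.042, 0.042, -0.041], [0.063, 0.063, -0.062], [0.084, 0.085, -0.083], [0.084, 0.085, -0.083]], "delta_rot": [[0, 0, 0], [0, 0, 0], [0.3, -0.1, -0.3], [0.3, -0.1, -0.3], [0.3, -0.1, -0.3]], "claw": [0.4, 0.4, 0.4, 0.4, 0.4]}}

```text
clock: 12.28
tcp_pos: [0.5092, -0.3478, 0.2374]
tool_rot: [-0.696, 0.124, -0.121, 0.697]
wrist_force: [-0.7, 0.8, 0.3]
width: 0.065
```

```bash
python3 - <<'E'
from h import *
from rig import *
D=down(-20);g=(.509,-.349)
plan([((*g,.132),D)])
S=snapshot('scene');T=snapshot('top')
cv2.imwrite('pics/d5.png',np.hstack([crop(S,60,110,160,210,400,400),crop(T,330,150,400,220,400,400)]))
E
```

```text
shift mm [  0.7 105.4  -1.2] rot [-0.   0.  -0.2] rows>=1.9
```

View pics/d5.png

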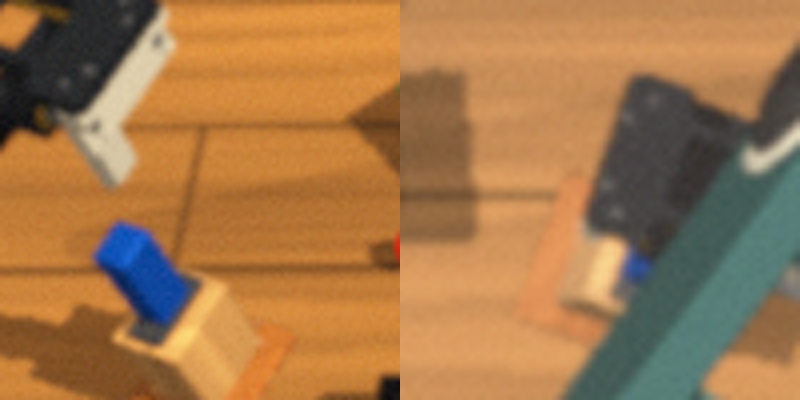

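The handle (120,240 left) stands where it was measured, and the visible finger clears it on the +y side. Descending and gripping.

Emit:
{"method": "arm_command", "body": {"xyz": [[0.001, 0.03, -0.001], [0.001, 0.06, -0.001], [0.001, 0.085, -0.001], [0.001, 0.105, -0.001], [0.001, 0.105, -0.001]], "delta_rot": [[0, 0, 0], [0, 0, -0.2], [0, 0, -0.2], [0, 0, -0.2], [0, 0, -0.2]], "claw": [0.4, 0.4, 0.4, 0.4, 0.4]}}

```text
clock: 13.0
tcp_pos: [0.5099, -0.3478, 0.1351]
tool_rot: [0.697, -0.121, 0.123, -0.696]
wrist_force: [-0.6, 0.2, -0.1]
width: 0.0651
```

Emit:
{"method": "arm_command", "body": {"xyz": [[0, 0, 0], [0, 0, 0], [0, 0, 0], [0, 0, 0], [0, 0, 0]], "delta_rot": [[0, 0, 0], [0, 0, 0], [0, 0, 0], [0, 0, 0], [0, 0, 0]], "claw": [-1, -1, -1, -1, -1], "squeeze": 10}}

```text
clock: 13.62
tcp_pos: [0.5102, -0.3484, 0.1359]
tool_rot: [0.697, -0.121, 0.124, -0.696]
wrist_force: [-0.2, -0.2, 0.4]
width: 0.0241
```

Emit:
{"method": "arm_command", "body": {"xyz": [[0, 0, 0], [0, 0, 0], [0, 0, 0], [0, 0, 0], [0, 0, 0]], "delta_rot": [[0, 0, 0], [0, 0, 0], [0, 0, 0], [0, 0, 0], [0, 0, 0]], "claw": [-1, -1, -1, -1, -1], "squeeze": 45}}

```text
clock: 14.25
tcp_pos: [0.5102, -0.3484, 0.1358]
tool_rot: [0.697, -0.121, 0.124, -0.696]
wrist_force: [0.4, 0.4, 1.2]
width: 0.0237
```

Emit:
{"method": "arm_command", "body": {"xyz": [[0, -0.02, 0], [0, -0.06, 0], [0, -0.1, 0], [0, -0.15, 0], [0, -0.2, 0]], "delta_rot": [[0, 0, 0], [0, 0, 0], [0, 0, 0], [0, 0, 0], [0, 0, 0]], "claw": [-1, -1, -1, -1, -1]}}

```text
clock: 14.88
tcp_pos: [0.5091, -0.3477, 0.3387]
tool_rot: [0.697, -0.121, 0.124, -0.696]
wrist_force: [0.4, -0.7, -1.0]
width: 0.0239
```

```bash
python3 - <<'E'
from h import *
plan([((.51,-.17,.34),toolR([.2,-.03,-.98],[.2,.98,0])),(cal(0,4.3,190),RC)],vmax=.05,wmax=7)
E
```

```text
shift mm [-59.6  -1.8 167.4] rot [  1.5  -8.4 -11.3] rows>=3.6
shift mm [ 19.4  52.2 181.8] rot [  5.2 -15.1 -18.2] rows>=3.8
```

Emit:
{"method": "arm_command", "body": {"xyz": [[-0.012, 0, 0.033], [-0.024, 0, 0.067], [-0.036, -0.001, 0.1], [-0.048, -0.001, 0.134], [-0.06, -0.002, 0.167]], "delta_rot": [[0.3, -1.7, -2.3], [0.6, -3.4, -4.5], [0.9, -5, -6.8], [1.2, -6.7, -9], [1.5, -8.4, -11.3]], "claw": [-1, -1, -1, -1, -1]}}

```text
clock: 15.5
tcp_pos: [0.5094, -0.1693, 0.3388]
tool_rot: [0.704, 0.002, 0.142, -0.696]
wrist_force: [0.1, 0.8, -0.8]
width: 0.0235
```

Emit:
{"method": "arm_command", "body": {"xyz": [[0.004, 0.01, 0.036], [0.008, 0.021, 0.073], [0.012, 0.031, 0.109], [0.016, 0.042, 0.146], [0.019, 0.052, 0.182]], "delta_rot": [[1, -3, -3.6], [2.1, -6, -7.3], [3.1, -9, -10.9], [4.2, -12.1, -14.6], [5.2, -15.1, -18.2]], "claw": [-1, -1, -1, -1, -1]}}

```text
clock: 16.12
tcp_pos: [0.5744, 0.0038, 0.2933]
tool_rot: [-0.675, -0.211, -0.157, 0.69]
wrist_force: [1.2, -0.0, -1.7]
width: 0.0239
```

Emit:
{"method": "arm_command", "body": {"xyz": [[0, 0, 0], [0, 0, 0], [0, 0, 0], [0, 0, 0], [0, 0, 0]], "delta_rot": [[0, 0, 0], [0, 0, 0], [0, 0, 0], [0, 0, 0], [0, 0, 0]], "claw": [-1, -1, -1, -1, -1]}}

```text
clock: 16.75
tcp_pos: [0.5744, 0.0022, 0.2922]
tool_rot: [-0.675, -0.209, -0.156, 0.69]
wrist_force: [0.1, 0.7, -0.8]
width: 0.0236
```

```bash
python3 - <<'E'
from h import *
from rig import *
o=observe();chk(o['tcp_pos']);print(o['wrist_force'],o['torque'])
plan([(cal(0,4.3,145),RC)])
S=snapshot('scene');T=snapshot('top')
cv2.imwrite('pics/d6.png',np.hstack([crop(S,180,130,300,250,400,400),crop(T,215,100,295,180,400,400)]))
E
```

```text
[ -1.6   3.7 188.3]
[ 0.12322537  0.73165805 -0.82547057] [-0.05351742  0.4186307  -0.0407192 ]
shift mm [ 1.6 43.3  0.5] rot [-0.  -0.1  0. ] rows>=0.8
```

View pics/d6.png

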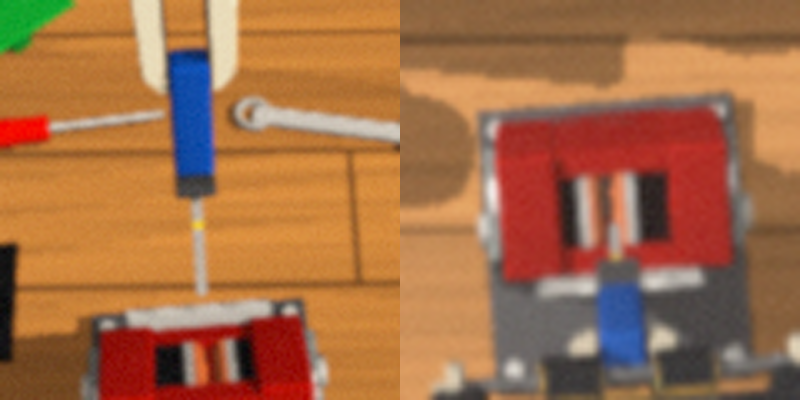

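The blade is straight and sits over the window, pointing at the gap. By eye, extending the blade line puts it about 2 mm to the -y side of the gap's middle. Checking numerically.

```bash
python3 - <<'E'
from h import *
from rig import *
np.set_printoptions(precision=1,suppress=True)
S=snapshot('scene');T=snapshot('top')
for n,s in(('T',T),('S',S)):
    # blade / guard / handle lateral centre: profile of image along y at given z of the gauge axis (mid plane, side facing cam)
    for z in (70,85,100,):
        ys=np.arange(-16,22,.5);P=np.array([cal(0,y,z) for y in ys]);uv=proj(s,P).astype(np.float32)
        v=cv2.remap(s["color"],uv[None,:,0],uv[None,:,1],cv2.INTER_LINEAR)[0].astype(float)
        base=(v[:8].mean(0)+v[-8:].mean(0))/2;w=np.abs(v-base).sum(1);w[w<w.max()*.4]=0
        print(n,'blade z',z,(w*ys).sum()/w.sum())
    for z in (155,170):
        ys=np.arange(-16,24,.5);uv=proj(s,[cal(0,y,z) for y in ys]).astype(np.float32)
        v=cv2.remap(s["color"],uv[None,:,0],uv[None,:,1],cv2.INTER_LINEAR)[0].astype(float);w=(v[:,2]-v[:,0]).clip(0);w[w<w.max()*.4]=0
        print(n,'handle z',z,(w*ys).sum()/w.sum())
    ys=np.arange(-20,30,.5);vs=[]
    for x in np.arange(-10,20,3): vs.append(cv2.remap(s["color"],*[proj(s,[cal(x,y,0) for y in ys]).astype(np.float32)[None,:,i] for i in(0,1)],cv2.INTER_LINEAR)[0])
    g=np.mean(vs,0)[:,1];h=(g.min()+g.max())/2;i=np.where(g>h*1.0)[0];print(n,'pads outer',ys[i[0]],ys[i[-1]],'mid',(ys[i[0]]+ys[i[-1]])/2)
E
```

```text
T blade z 70 1.6255953430940202
T blade z 85 2.203780208489415
T blade z 100 1.4887520873021474
T handle z 155 3.7427827219448666
T handle z 170 3.9059342076972694
T pads outer -14.0 22.0 mid 4.0
S blade z 70 2.753711034141514
S blade z 85 2.9229503200243827
S blade z 100 3.1741803278688523
S handle z 155 4.420769618551504
S handle z 170 4.45421888053467
S pads outer -13.0 22.5 mid 4.75
```

The blade reads about 2 mm to the -y side of the gap middle and leans about 1° in both views. I correct with +0.8° about tool x, then go down to just above the mouth.

Emit:
{"method": "arm_command", "body": {"xyz": [[0.001, 0.01, 0.0], [0.002, 0.025, 0.001], [0.002, 0.04, 0.001], [0.002, 0.05, 0.001], [0.002, 0.05, 0.001]], "delta_rot": [[0.4, 0, 0], [0.8, 0, 0], [0.8, 0, 0], [0.8, 0, 0], [0.8, 0, 0]], "claw": [-1, -1, -1, -1, -1]}}

```text
clock: 17.58
tcp_pos: [0.601, 0.0059, 0.2485]
tool_rot: [-0.67, -0.21, -0.154, 0.695]
wrist_force: [0.4, 0.2, -1.5]
width: 0.0238
```

Emit:
{"method": "arm_command", "body": {"xyz": [[0, 0.002, 0], [0, 0.004, 0], [0, 0.006, 0], [0, 0.007, 0], [0, 0.007, 0]], "delta_rot": [[0, 0, 0], [0, 0, 0], [0, 0, 0], [0, 0, 0], [0, 0, 0]], "claw": [-1, -1, -1, -1, -1]}}

```text
clock: 18.2
tcp_pos: [0.6044, 0.0062, 0.2437]
tool_rot: [-0.67, -0.211, -0.155, 0.695]
wrist_force: [0.0, 1.1, -1.6]
width: 0.0237
```

```bash
cat > st.py <<'E'
from h import *
from rig import *
np.set_printoptions(precision=2,suppress=True)
o=observe();chk(o['tcp_pos']);Rm=R.from_quat(o['tool_rot']).as_matrix()
print('F cal',o['wrist_force']@C,'M cal',o['torque']@C,'w',o['width'],'t',o['clock'],'rot err',np.degrees(R.from_matrix(RC.T@Rm).as_rotvec()))
E
cat > look.py <<'E'
import sys
from st import *
S=snapshot('scene');T=snapshot('top')
cv2.imwrite(sys.argv[1],np.hstack([crop(S,195,165,285,255,400,400),crop(T,230,110,290,170,400,400)]))
E
python3 look.py pics/d7.png
```

```text
[  0.3   5.3 131.1]
F cal [-0.72  1.13 -1.45] M cal [-0.01  0.38  0.05] w 0.023748412011077597 t 18.2 rot err [ 0.86  0.04 -0.01]
```

View pics/d7.png

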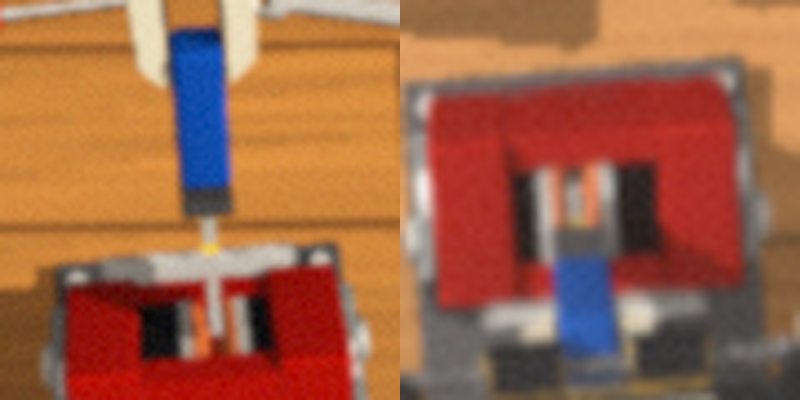

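The blade tip is now centred between the pads, at scene crop (217,330) and top crop (577,180). Descending in small steps and watching the force.

Emit:
{"method": "arm_command", "body": {"xyz": [[0, 0.002, 0], [0, 0.004, 0], [0, 0.006, 0], [0, 0.008, 0], [0, 0.008, 0]], "delta_rot": [[0, 0, 0], [0, 0, 0], [0, 0, 0], [0, 0, 0], [0, 0, 0]], "claw": [-1, -1, -1, -1, -1]}}

```text
clock: 18.92
tcp_pos: [0.6084, 0.0067, 0.2366]
tool_rot: [-0.67, -0.211, -0.155, 0.695]
wrist_force: [1.2, -0.1, -0.9]
width: 0.0236
```

```bash
python3 st.py
```

```text
[  0.2   5.5 123. ]
F cal [ 0.58 -0.19 -1.37] M cal [ 0.08  0.41 -0.01] w 0.02357818887568281 t 18.925 rot err [0.87 0.04 0.01]
```

Emit:
{"method": "arm_command", "body": {"xyz": [[0, 0.001, 0], [0, 0.002, 0], [0, 0.003, 0], [0, 0.004, 0], [0, 0.004, 0]], "delta_rot": [[0, 0, 0], [0, 0, 0], [0, 0, 0], [0, 0, 0], [0, 0, 0]], "claw": [-1, -1, -1, -1, -1]}}

```text
clock: 19.55
tcp_pos: [0.6104, 0.0068, 0.2333]
tool_rot: [-0.67, -0.211, -0.155, 0.695]
wrist_force: [-0.9, -0.5, -1.8]
width: 0.0235
```

```bash
python3 st.py
```

```text
[  0.2   5.5 119.1]
F cal [-1.74 -0.47 -1.07] M cal [-0.01  0.38  0.01] w 0.02354511098826791 t 19.55 rot err [ 0.86  0.04 -0.  ]
```

Tip estimated at about z −7, with no side force. Continuing into the narrowing.

Emit:
{"method": "arm_command", "body": {"xyz": [[0, 0.001, 0], [0, 0.002, 0], [0, 0.003, 0], [0, 0.004, 0], [0, 0.004, 0]], "delta_rot": [[0, 0, 0], [0, 0, 0], [0, 0, 0], [0, 0, 0], [0, 0, 0]], "claw": [-1, -1, -1, -1, -1]}}

```text
clock: 20.18
tcp_pos: [0.6125, 0.0069, 0.23]
tool_rot: [-0.67, -0.211, -0.155, 0.695]
wrist_force: [-1.7, -2.3, 1.4]
width: 0.0235
```

```bash
python3 st.py
```

```text
[  0.4   5.4 115.3]
F cal [-0.93 -2.18  2.13] M cal [-0.67  0.36  0.01] w 0.023512870838208643 t 20.175 rot err [ 0.84  0.03 -0.02]
```

Emit:
{"method": "arm_command", "body": {"xyz": [[0, 0.001, 0], [0, 0.002, 0], [0, 0.003, 0], [0, 0.003, 0], [0, 0.003, 0]], "delta_rot": [[0, 0, 0], [0, 0, 0], [0, 0, 0], [0, 0, 0], [0, 0, 0]], "claw": [-1, -1, -1, -1, -1]}}

```text
clock: 20.8
tcp_pos: [0.6138, 0.0072, 0.2269]
tool_rot: [-0.67, -0.21, -0.155, 0.695]
wrist_force: [1.7, -2.1, -2.0]
width: 0.0237
```

```bash
python3 st.py
```

```text
[  0.    5.6 111.9]
F cal [ 0.33 -2.21 -2.56] M cal [-0.9   0.27  0.05] w 0.023665788405701712 t 20.8 rot err [0.86 0.04 0.02]
```

The flare is passed with low force. A small moment about x says the tip is slightly too far to +y, so I ease the tilt by 0.4° and continue.

Emit:
{"method": "arm_command", "body": {"xyz": [[0, 0.001, 0], [0, 0.002, 0], [0, 0.003, 0], [0, 0.004, 0], [0, 0.005, 0]], "delta_rot": [[-0.2, 0, 0], [-0.4, 0, 0], [-0.4, 0, 0], [-0.4, 0, 0], [-0.4, 0, 0]], "claw": [-1, -1, -1, -1, -1]}}

```text
clock: 21.42
tcp_pos: [0.6164, 0.0076, 0.223]
tool_rot: [-0.672, -0.21, -0.155, 0.692]
wrist_force: [-2.5, -0.5, 0.5]
width: 0.0237
```

```bash
python3 st.py
```

```text
[  0.3   5.7 107.2]
F cal [-1.89 -0.32  1.7 ] M cal [-0.18  0.4   0.1 ] w 0.023658892411763496 t 21.425 rot err [ 0.47  0.04 -0.01]
```

Emit:
{"method": "arm_command", "body": {"xyz": [[0, 0.001, 0], [0, 0.002, 0], [0, 0.003, 0], [0, 0.004, 0], [0, 0.005, 0]], "delta_rot": [[0, 0, 0], [0, 0, 0], [0, 0, 0], [0, 0, 0], [0, 0, 0]], "claw": [-1, -1, -1, -1, -1]}}

```text
clock: 22.05
tcp_pos: [0.6189, 0.0077, 0.2186]
tool_rot: [-0.672, -0.21, -0.155, 0.692]
wrist_force: [-0.9, 0.4, 0.7]
width: 0.0236
```

```bash
python3 st.py
```

```text
[  0.3   5.7 102.1]
F cal [-0.44  0.5   1.05] M cal [-0.14  0.32  0.06] w 0.023585183839663702 t 22.05 rot err [ 0.46  0.04 -0.01]
```

Emit:
{"method": "arm_command", "body": {"xyz": [[0, 0.002, 0], [0, 0.004, 0], [0, 0.006, 0], [0, 0.008, 0], [0, 0.01, 0]], "delta_rot": [[0, 0, 0], [0, 0, 0], [0, 0, 0], [0, 0, 0], [0, 0, 0]], "claw": [-1, -1, -1, -1, -1]}}

```text
clock: 22.68
tcp_pos: [0.6239, 0.0082, 0.2098]
tool_rot: [-0.672, -0.21, -0.155, 0.692]
wrist_force: [-1.8, 0.1, 2.3]
width: 0.0232
```

```bash
python3 st.py
```

```text
[ 0.3  5.8 92. ]
F cal [-0.4   0.23  2.83] M cal [-0.21  0.34  0.04] w 0.023174450122212004 t 22.675 rot err [ 0.46  0.04 -0.  ]
```

Emit:
{"method": "arm_command", "body": {"xyz": [[0, 0.002, 0], [0, 0.004, 0], [0, 0.006, 0], [0, 0.008, 0], [0, 0.01, 0]], "delta_rot": [[0, 0, 0], [0, 0, 0], [0, 0, 0], [0, 0, 0], [0, 0, 0]], "claw": [-1, -1, -1, -1, -1]}}

```text
clock: 23.3
tcp_pos: [0.6289, 0.0086, 0.2011]
tool_rot: [-0.672, -0.21, -0.155, 0.692]
wrist_force: [-0.9, -1.6, 1.3]
width: 0.0238
```

```bash
python3 st.py
```

```text
[ 0.2  5.8 82. ]
F cal [-0.23 -1.57  1.69] M cal [-0.43  0.44  0.05] w 0.023780914505599313 t 23.3 rot err [ 0.46  0.04 -0.  ]
```

Emit:
{"method": "arm_command", "body": {"xyz": [[0, 0.001, 0], [0, 0.002, 0], [0, 0.003, 0], [0, 0.003, 0], [0, 0.003, 0]], "delta_rot": [[0, 0, 0], [0, 0, 0], [0, 0, 0], [0, 0, 0], [0, 0, 0]], "claw": [-1, -1, -1, -1, -1]}}

```text
clock: 23.92
tcp_pos: [0.6303, 0.0088, 0.1986]
tool_rot: [-0.672, -0.21, -0.155, 0.692]
wrist_force: [0.7, -1.5, -0.4]
width: 0.0238
```

```bash
python3 st.py
```

```text
[ 0.2  5.9 79.1]
F cal [ 0.31 -1.52 -0.67] M cal [-0.56  0.3   0.04] w 0.023827646194759813 t 23.925 rot err [0.46 0.04 0.01]
```

Emit:
{"method": "arm_command", "body": {"xyz": [[0, 0.001, 0], [0, 0.001, 0], [0, 0.002, 0], [0, 0.002, 0], [0, 0.002, 0]], "delta_rot": [[0, 0, 0], [0, 0, 0], [0, 0, 0], [0, 0, 0], [0, 0, 0]], "claw": [-1, -1, -1, -1, -1]}}

```text
clock: 24.55
tcp_pos: [0.6313, 0.0089, 0.1969]
tool_rot: [-0.672, -0.21, -0.155, 0.692]
wrist_force: [0.5, -1.9, 0.3]
width: 0.0235
```

```bash
python3 st.py
```

```text
[ 0.2  5.9 77.1]
F cal [ 0.46 -1.95  0.1 ] M cal [-0.5   0.3  -0.01] w 0.023510147446814487 t 24.55 rot err [ 0.46  0.04 -0.  ]
```

Near the expected floor (TCP z ≈ 76). Going down in 1 mm steps until it touches.

Emit:
{"method": "arm_command", "body": {"xyz": [[0, 0.0005, 0], [0, 0.001, 0], [0, 0.001, 0], [0, 0.001, 0], [0, 0.001, 0]], "delta_rot": [[0, 0, 0], [0, 0, 0], [0, 0, 0], [0, 0, 0], [0, 0, 0]], "claw": [-1, -1, -1, -1, -1]}}

```text
clock: 25.18
tcp_pos: [0.6318, 0.009, 0.1961]
tool_rot: [-0.672, -0.21, -0.155, 0.692]
wrist_force: [-0.5, -3.3, 0.3]
width: 0.0237
```

```bash
python3 st.py
```

```text
[ 0.3  6.  76.1]
F cal [-0.5  -3.25  0.66] M cal [-0.53  0.32  0.1 ] w 0.02370979992032849 t 25.175 rot err [ 0.46  0.04 -0.  ]
```

Emit:
{"method": "arm_command", "body": {"xyz": [[0, 0.0005, 0], [0, 0.001, 0], [0, 0.001, 0], [0, 0.001, 0], [0, 0.001, 0]], "delta_rot": [[0, 0, 0], [0, 0, 0], [0, 0, 0], [0, 0, 0], [0, 0, 0]], "claw": [-1, -1, -1, -1, -1]}}

```text
clock: 25.8
tcp_pos: [0.6323, 0.009, 0.1952]
tool_rot: [-0.672, -0.21, -0.155, 0.692]
wrist_force: [0.1, -2.2, -0.3]
width: 0.0237
```

```bash
python3 st.py
```

```text
[ 0.2  6.  75.1]
F cal [-0.24 -2.24 -0.25] M cal [-0.45  0.28  0.1 ] w 0.023679584903357673 t 25.8 rot err [ 0.46  0.04 -0.  ]
```

Emit:
{"method": "arm_command", "body": {"xyz": [[0, 0.0005, -0.0003], [0, 0.001, -0.0003], [0, 0.001, -0.0003], [0, 0.001, -0.0003], [0, 0.001, -0.0003]], "delta_rot": [[0, 0, 0], [0, 0, 0], [0, 0, 0], [0, 0, 0], [0, 0, 0]], "claw": [-1, -1, -1, -1, -1]}}

```text
clock: 26.42
tcp_pos: [0.6328, 0.0088, 0.1944]
tool_rot: [-0.672, -0.21, -0.155, 0.692]
wrist_force: [-0.5, -1.3, 0.1]
width: 0.0235
```

```bash
python3 st.py
```

```text
[ 0.3  5.7 74.2]
F cal [-0.48 -1.29  0.38] M cal [-0.21  0.33  0.07] w 0.023535751725296955 t 26.425 rot err [ 0.47  0.04 -0.  ]
```

Emit:
{"method": "arm_command", "body": {"xyz": [[0, 0.0005, 0], [0, 0.001, 0], [0, 0.001, 0], [0, 0.001, 0], [0, 0.001, 0]], "delta_rot": [[0, 0, 0], [0, 0, 0], [0, 0, 0], [0, 0, 0], [0, 0, 0]], "claw": [-1, -1, -1, -1, -1]}}

```text
clock: 27.05
tcp_pos: [0.6333, 0.0088, 0.1936]
tool_rot: [-0.672, -0.21, -0.155, 0.692]
wrist_force: [-3.1, -0.6, 2.0]
width: 0.0234
```

```bash
python3 st.py
```

```text
[ 0.3  5.7 73.2]
F cal [-1.71 -0.35  3.34] M cal [-0.29  0.45  0.12] w 0.023446450886616923 t 27.05 rot err [ 0.46  0.04 -0.01]
```

Emit:
{"method": "arm_command", "body": {"xyz": [[0, 0.0005, 0], [0, 0.001, 0], [0, 0.001, 0], [0, 0.001, 0], [0, 0.001, 0]], "delta_rot": [[0, 0, 0], [0, 0, 0], [0, 0, 0], [0, 0, 0], [0, 0, 0]], "claw": [-1, -1, -1, -1, -1]}}

```text
clock: 27.68
tcp_pos: [0.634, 0.0089, 0.1939]
tool_rot: [-0.672, -0.211, -0.156, 0.692]
wrist_force: [-9.7, -2.0, 9.7]
width: 0.0234
```

```bash
python3 st.py
```

```text
[ 1.   5.7 73.1]
F cal [-3.7  -1.21 13.32] M cal [-0.14  0.95  0.07] w 0.023428059433336607 t 27.675 rot err [ 0.46  0.03 -0.08]
```

Emit:
{"method": "arm_command", "body": {"xyz": [[0, 0.0005, 0], [0, 0.001, 0], [0, 0.001, 0], [0, 0.001, 0], [0, 0.001, 0]], "delta_rot": [[0, 0, 0], [0, 0, 0], [0, 0, 0], [0, 0, 0], [0, 0, 0]], "claw": [-1, -1, -1, -1, -1]}}

```text
clock: 28.3
tcp_pos: [0.6347, 0.0088, 0.1941]
tool_rot: [-0.672, -0.211, -0.156, 0.692]
wrist_force: [-15.6, -2.6, 17.9]
width: 0.0236
```

```bash
python3 st.py
```

```text
[ 1.8  5.6 73.1]
F cal [-4.66 -1.36 23.39] M cal [-0.27  1.22  0.03] w 0.023639406702786275 t 28.3 rot err [ 0.44  0.03 -0.15]
```

The tip is on the floor: z holds at 73.1 while the force climbs to 23 N. Easing off the pressure, then releasing.

Emit:
{"method": "arm_command", "body": {"xyz": [[0, -0.0005, 0], [0, -0.001, 0], [0, -0.001, 0], [0, -0.001, 0], [0, -0.001, 0]], "delta_rot": [[0, 0, 0], [0, 0, 0], [0, 0, 0], [0, 0, 0], [0, 0, 0]], "claw": [-1, -1, -1, -1, -1], "squeeze": 10}}

```text
clock: 28.92
tcp_pos: [0.6342, 0.0087, 0.1938]
tool_rot: [-0.672, -0.211, -0.156, 0.692]
wrist_force: [-5.0, -2.4, 8.4]
width: 0.0243
```

```bash
python3 st.py
```

```text
[ 1.2  5.5 73. ]
F cal [-0.27 -1.97  9.84] M cal [-0.46  0.37 -0.08] w 0.024331288888079936 t 28.925 rot err [ 0.44  0.04 -0.1 ]
```

Emit:
{"method": "arm_command", "body": {"xyz": [[0, 0, 0], [0, 0, 0], [0, 0, 0], [0, 0, 0], [0, 0, 0]], "delta_rot": [[0, 0, 0], [0, 0, 0], [0, 0, 0], [0, 0, 0], [0, 0, 0]], "claw": [-0.4, -0.3, -0.2, -0.1, 0]}}

```text
clock: 29.55
tcp_pos: [0.6338, 0.0089, 0.1926]
tool_rot: [-0.672, -0.21, -0.155, 0.692]
wrist_force: [1.0, 0.0, 0.4]
width: 0.0451
```

```bash
python3 st.py
```

```text
[ 0.2  5.7 72.1]
F cal [ 1.04 -0.04 -0.12] M cal [ 0.    0.22 -0.02] w 0.04514234800060346 t 29.55 rot err [ 0.47  0.04 -0.  ]
```

Emit:
{"method": "arm_command", "body": {"xyz": [[0, -0.02, 0], [0, -0.06, 0], [0, -0.1, 0], [0, -0.14, 0], [0, -0.18, 0]], "delta_rot": [[0, 0, 0], [0, 0, 0], [0, 0, 0], [0, 0, 0], [0, 0, 0]], "claw": [0, 0, 0, 0, 0]}}

```text
clock: 30.18
tcp_pos: [0.5427, 0.0003, 0.3512]
tool_rot: [-0.672, -0.211, -0.156, 0.692]
wrist_force: [0.5, 0.2, -0.5]
width: 0.0465
```

Emit:
{"method": "arm_command", "body": {"xyz": [[-0.03, -0.03, 0], [-0.06, -0.06, 0], [-0.09, -0.08, 0], [-0.12, -0.1, 0], [-0.12, -0.1, 0]], "delta_rot": [[0, 0, 0], [0, 0, 0], [0, 0, 0], [0, 0, 0], [0, 0, 0]], "claw": [0, 0, 0, 0, 0]}}

```text
clock: 30.8
tcp_pos: [0.4045, -0.0145, 0.3809]
tool_rot: [-0.673, -0.206, -0.152, 0.694]
wrist_force: [-0.4, 1.4, -0.0]
width: 0.0469
```

```bash
python3 - <<'E'
from st import *
import pickle
S=snapshot('scene');T=snapshot('top');pickle.dump(S,open('scene4.pkl','wb'));pickle.dump(T,open('top4.pkl','wb'))
cv2.imwrite('pics/f.png',np.vstack([np.hstack([crop(S,200,190,280,250,400,300),crop(T,225,110,305,170,400,300)]),np.hstack([cv2.resize(S["color"][:,:,::-1],(400,300)),cv2.resize(T["color"][:,:,::-1],(400,300))])]))
# handle-top centre by blue mask around gauge, contour
for n,s in(('S',S),('T',T)):
    c=proj(s,[cal(0,4.5,70)])[0].astype(int);r=(c[0]-25,c[1]-30,c[0]+25,c[1]+30)
    g=big(mask(s,(100,150,50),(125,255,255),tuple(map(int,r))));print(n,cv2.minAreaRect(g),cv2.approxPolyDP(g,1.2,True).reshape(-1,2).tolist())
    print(' predicted handle corners z105/33',proj(s,[cal(x,y,z) for z in(105,33) for x,y in((-15,-7.5),(-15,16.5),(15,16.5),(15,-7.5))]).round(1).tolist())
E
```

```text
[-105.1    0.3  350.4]
F cal [-0.23  1.4   0.1 ] M cal [-0.    0.2  -0.01] w 0.04691041645607385 t 30.8 rot err [0.54 0.09 0.62]
S ((241.36172485351562, 212.7029266357422), (33.20958709716797, 9.510366439819336), 85.60128784179688) [[243, 196], [236, 197], [238, 229], [246, 229], [247, 227], [245, 198]]
 predicted handle corners z105/33 [[233.7, 195.0], [245.0, 194.1], [246.1, 201.7], [234.3, 202.6], [235.9, 222.7], [246.7, 221.8], [247.8, 230.0], [236.6, 230.9]]
T ((257.0, 150.0), (16.0, 6.0), 90.0) [[255, 142], [254, 156], [255, 158], [260, 157], [258, 142]]
 predicted handle corners z105/33 [[261.9, 159.1], [253.4, 159.7], [252.6, 149.8], [261.2, 149.1], [260.7, 150.0], [252.6, 150.6], [251.8, 141.1], [260.0, 140.4]]
```

View pics/f.png

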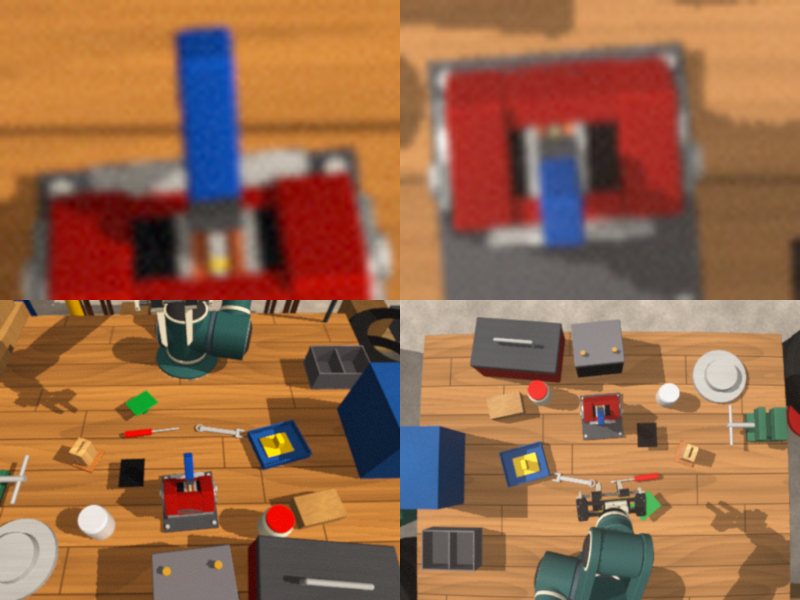

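The gauge stands in the gap with its yellow line level with the pad tops (217,262), and its handle corners match the home pose to about 2 px. The cover is flat in the tray with the tab up, the other things are where they were, and the arm is clear. Handing in.

```bash
python3 -c "
from rig import *
print(job_done())"
```

```text
the job is handed in; nothing more can be done
None
```

The job is done and handed in at about 31 s of the 72 s limit.

- **Cover:** I lifted the yellow dust cover off by its tab and set it down flat in the blue tray, tab up. It touched the tray floor at about 13 N before I released it.
- **Gauge:** Both views put the gap about 4–5 mm to the +y side. The blade went in with only a few newtons of resistance at the end of each step.
- **Home on the floor:** The force rose to about 23 N with no further travel, so I eased off and let go.

**Last checks:**
- The yellow line is level with the pad tops, and the handle outline agrees with the fully home pose to within about 2 px.
- The tray, cover and other bench items look undisturbed, and the arm is clear of everything.

**Disagreements:**
- The floor was felt about 3 mm lower than my pose estimate, which fits the calibration and grasp error.
- The pictures suggested the blade leaned about 1°. I corrected by 0.8°, then took half of that back when the forces disagreed.
- Passing the flare showed less force than the stated 5–15 N. I read it only at the end of each step, so a brief peak could have been missed.

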